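# Fit the cover plate on the sloping sample block and latch it

### The job

Put the cover plate on the sloping sample block: tuck its long edge under the lip at the top of the slope by sliding the plate up over the two studs until both holes drop over them and it lies flat on the deck. Then swing the latch fully round over the plate's lower edge to lock it, and leave the other things on the worktop where they are.

Things in the scene. Friction and masses are not known exactly. Their poses are not given: they have to be found in the camera images.
- plate_mid (a point): Cover plate: bare metal, 110 (x) x 160 (y) x 6 mm, lying flat at first, with a black upright grip bar across its middle: 14 mm thick (x), 70 mm long (y), flat top 42 mm above the plate's underside. Point: on the plate's centre line, 21 mm above the underside, inside the grip. z: upper normal. 0.18 to 0.35 kg. The same after a half turn about z.
- hole_a (a point): Cover plate's round through hole of 15 mm diameter at its y = -60 mm, x = 0: the centre of its lower mouth, on the plate's underside.
- hole_b (a point): The like hole at y = +60 mm of the plate, x = 0.
- seat (a point): Where plate_mid lies when the plate is home on the sloping sample block, a fixed grey wedge whose 186 x 190 mm deck slopes at 30 degrees, low side towards the robot. z: the deck's normal; x: straight up the slope; y: level along the deck. The deck is 21 mm below this point along z and reaches from x = -108 to 78 mm. Axes of all points on the block are these.
- stud_a (a point): Top centre of the fixed steel stud at x = 0, y = -60 mm of the seat frame: 12 mm diameter, 10 mm tall above the deck, chamfered top. A plate riding on the studs has its underside 10 mm above the deck and clears the lip by 6 mm.
- stud_b (a point): Top centre of the like stud at x = 0, y = +60 mm of the seat frame.
- lip_edge (a point): Middle of the lower front edge of the fixed lip across the top of the deck, 22 mm above the deck, 43 mm up the slope from seat. The lip is 170 mm wide and 6 mm thick; a wall closes the space under it 21 mm further up. A seated plate reaches 12 mm under the lip, so it cannot be put straight down: it comes in from lower on the slope.
- latch_pivot (a point): Latch pivot at deck height, at x = -92 mm, y = 0 of the seat frame; its axis is the deck's normal.
- latch (a joint): Angle of the latch, a flat steel bar 64 x 16 x 6 mm on the pivot. At 0 it lies along the deck's low edge, pointing to -y of seat; starts at -0.5 to 0 (outward) and grows as it swings up over the plate to a stop at 1.57 (closed, pointing to +x). Underside 8 mm above the deck, 2 mm over a seated plate; a plate not fully down blocks it. Stays where left; about 1.5 N at the peg turns it.
- latch_peg (a point): Centre of the latch's black round upright peg, 12 mm diameter, 46 mm from the pivot. It stands along the deck's normal from 14 to 47 mm above the deck; this point is 30 mm above the deck.
- tablet_bottle: Bystander: white screw-cap bottle, 47 mm diameter, 85 mm tall; origin at the centre of its underside.
- beaker: Bystander: glass beaker, 72 mm diameter, 95 mm tall; origin at the centre of its underside.
- tape: Bystander: roll of white tape lying flat, 70 mm diameter, 20 mm high; origin at the centre of its underside.
- marker: Bystander: marker pen, 139 x 11 x 13 mm, lying along its y; origin at the centre of its underside.
- tube: Bystander: closed 50 ml tube lying down, 114 x 35 mm, along its y; origin at the centre of its underside.
There are look-alikes about, which are no part of the job. What is shaped like the part that bears plate_mid but brown is not meant.

How it is judged:
By the outcome, as a careful person would: the job done as asked, in the order asked, and still so for the second after the job is handed in, with the robot touching nothing.
It also fails if it takes over 64 s, if anything falls off the work surface, if the arm or the gripper's body presses on something with over 40 N, if the wrist force passes 120 N, or if a joint passes its speed limit or range.

### The arm

A 6-joint arm with a two-finger parallel gripper is mounted at the origin on a cart in front of the work surface, level with it; the furniture and walls round the work are solid. World frame = base frame: x ahead of the robot, y to its left, z up, the work surface at z = 0. Lengths are in m, angles in rad, forces in N, time in s.
With the tool pointing down it reaches from about 0.15 to 0.775 m from the base axis. Payload 6.1 kg.
Tool frame: the origin (TCP) lies on the mounting face of the last link; the fingertips stand nose_length ahead of it and the grasp point (between the pads) lies 155 mm ahead of it (nose_length is the distance from the TCP to the fingertips, in m); z points along the fingers, y is the line along which they close (so a half turn about z gives the same grasp; the last joint's range is limited). The gripper opens to 85 mm and grips with 20 to 120 N. Pads are 22 mm wide; open, the fingers measure 114 mm over their backs; the gripper's body (76 mm by 85 mm) begins 54 mm behind the grasp point. The pads swing forward as they close: fully open they stand 13 mm farther back than shut.
Start: joints at [1.308, 0.126, -0.04, 1.405, 0, 1.571], TCP at [0.136, 0.507, 0.405] pointing down, gripper open.
Joint ranges: [-2.72, 2.72], [-0.95, 1.95], [-1.27, 1.35], [-1.78, 2.02], [-1.46, 1.47], [-3.14, 3.14]. Speed limits (rad/s): [2.39, 2.39, 3.01, 3.14, 3.14, 3.14].

### API

Orientations are given as a unit quaternion [w, x, y, z].
In Python, from plant import * gives the robot as it stands.
- The arm moves only by the shell command python3 -m jog 'ROWS'. ROWS is a JSON object of lists of equal length, an entry for each row: "slide": the shift along the tool's x, y, z in m, a list of three; "delta_rot": the turn, a rotation vector about the tool's x, y, z in rad, a list of three; "hand": the opening, from 0 (shut) to 1 (fully open). A call has 1 to 10 rows; each row shifts and turns the commanded pose from where the row before left it, along the tool's axes as they then stand; what a row does not reach is not made up. A row lasts 1/8 s, in which the tool goes at most 62.5 mm and 10.7 degrees, less where a joint would pass 70% of its speed; a pose out of reach is approached as far as the arm can. A call is refused whole if a number of a shift passes 0.0625 or a number of a turn 0.188, either way. A call with a gripper value outside its range is refused whole. The fingers move at their own pace and stop on an object; the grip force is fixed at half the most. Time passes only in rows, so rows that do not move let the fingers close. It gives the time, the measured TCP pose, the force, the opening and the grip force at its end, in the units of the state.
- read_state(): the state, without advancing time (a new reading comes with each control period).
- read_camera(name): name is "scene" or "top" or "wrist"; returns a dict with "pixels" (400x640x3 uint8, blue, green, red), "fov_y" (degrees; the focal length in pixels is half the picture's height over the tangent of half this angle, whatever the lens; pixels are square), "cx", "cy" (the principal point, pixels), "extrinsics" (4x4, takes a point from camera to world coordinates). Camera axes: x right, y down, z forward; pixel columns grow to the right and rows downward; lengths in m; the calibration is good to about 2 mm. A picture is of the moment at which its call begins. There is no depth.
- hand_in(): hands the job in; it is judged then, once.
The state is a dict: "t": time; "joint_positions": joint angles; "qd": joint speeds; "tau": joint torques, N m; "tool_pos": TCP position; "ee_rot": TCP orientation; "ft_force": force on the tool from outside, world axes, zero at the start; "ft_torque": the same for the moment, N m; "width": opening from 0.0 (shut) to 1.0 (fully open); "grip_force": force on a finger pad.
Only numpy, scipy, OpenCV 4.12 (cv2) and the standard library are available. Lean on these libraries where they do the work, as an engineer would, in place of code of your own. Each camera call takes 0.05 s, during which the arm holds its last target. There are 200 camera calls.

## Working session

There is one attempt and no reset: what is moved stays moved. The work goes in short steps, Python scripts to look and compute and a shell command to move; the robot and the scene stay as the last step left them, time stands still between calls to the robot, and variables do not carry over. Pictures are saved under pics/ and viewed, at most 10 in all, crops included, and the job is handed in when it is done.

```bash
mkdir -p pics; ls; python3 - <<'E'
from plant import *
import cv2,numpy as np
s=read_state();print({k:np.round(v,3).tolist() for k,v in s.items()})
for n in("scene","top"):
    c=read_camera(n);cv2.imwrite(f"pics/{n}0.png",c["pixels"]);np.save(f"{n}0.npy",c["extrinsics"]);print(n,c["fov_y"],c["cx"],c["cy"],np.round(c["extrinsics"],4).tolist())
E
```

```text
pics
{'t': 0.0, 'joint_positions': [1.308, 0.126, -0.041, 1.405, -0.0, 1.571], 'qd': [0.0, -0.0, -0.001, -0.003, -0.0, -0.001], 'tau': [-0.001, -43.591, 35.292, 0.017, 0.0, 0.0], 'tool_pos': [0.136, 0.507, 0.404], 'ee_rot': [-0.0, 0.131, 0.991, -0.001], 'ft_force': [-0.007, -0.86, -0.397], 'ft_torque': [-0.035, 0.026, 0.009], 'grip_force': 0.0, 'width': 1.002}
scene 48.70610921142406 320.1967655059975 194.91407726012233 [[0.7586, -0.2747, 0.5909, -0.4012], [-0.6515, -0.3035, 0.6953, -0.8606], [-0.0117, -0.9124, -0.4092, 0.7201], [0.0, 0.0, 0.0, 1.0]]
top 42.42381605335927 315.5925955705919 201.0975199818652 [[0.0006, -0.994, 0.1096, 0.2951], [-1.0, -0.0001, 0.0046, 0.205], [-0.0046, -0.1096, -0.994, 1.8529], [0.0, 0.0, 0.0, 1.0]]
```

View pics/scene0.png

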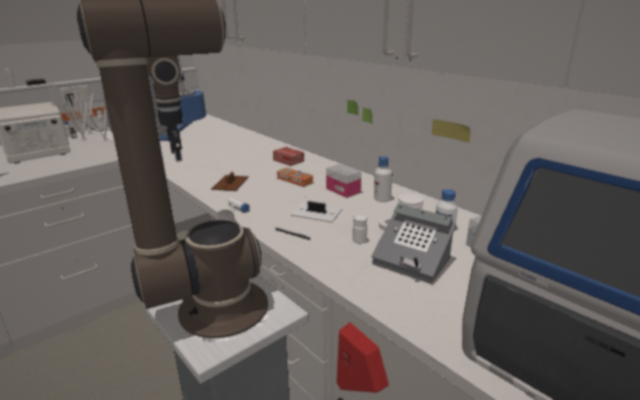

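View pics/top0.png

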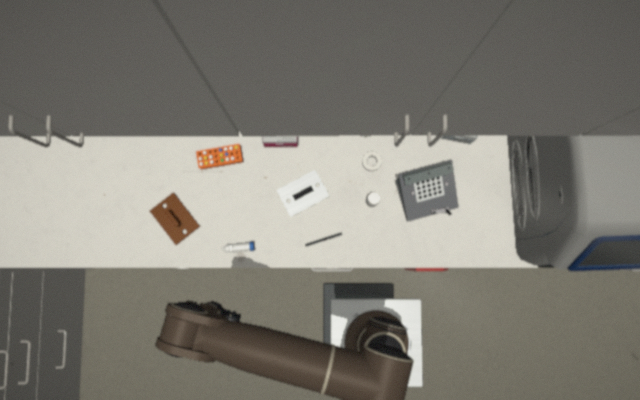

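The scene view shows the bare plate with its black grip at (316,208), the brown look-alike at (230,182), and the block at (415,240) with its latch at (411,262). In the top view the plate is at (302,193), the block at (428,190), the latch peg near (447,211), and the brown decoy at (175,218).

```bash
cat > h.py <<'E'
import numpy as np,cv2
from scipy.spatial.transform import Rotation as R
def ray(c,u,v):
    f=200/np.tan(np.radians(c["fov_y"])/2);T=np.array(c["extrinsics"])
    d=T[:3,:3]@[(u-c["cx"])/f,(v-c["cy"])/f,1];return T[:3,3],d
def onz(c,u,v,z):
    o,d=ray(c,u,v);return o+d*(z-o[2])/d[2]
def proj(c,P):
    f=200/np.tan(np.radians(c["fov_y"])/2);T=np.array(c["extrinsics"])
    q=(np.atleast_2d(P)-T[:3,3])@T[:3,:3];return np.c_[f*q[:,0]/q[:,2]+c["cx"],f*q[:,1]/q[:,2]+c["cy"]]
def pose(s):
    q=s["ee_rot"];return np.array(s["tool_pos"]),R.from_quat([q[1],q[2],q[3],q[0]])
def to(s,p,Rt):
    """slide total in tool axes, rotvec in tool axes"""
    p0,R0=pose(s);return np.round(R0.inv().apply(p-p0),4),np.round((R0.inv()*Rt).as_rotvec(),4)
def grab(n,name,crop=None,k=1):
    from plant import read_camera
    import pickle
    c=read_camera(n);pickle.dump(c,open(name+".pkl","wb"));im=c["pixels"]
    if crop: x0,x1,y0,y1=crop;im=im[y0:y1,x0:x1]
    cv2.imwrite(f"pics/{name}.png",cv2.resize(im,None,fx=k,fy=k,interpolation=cv2.INTER_CUBIC));return c
E
python3 - <<'E'
from h import *
c=grab("top","top1",(275,475,145,245),4)
for u,v,z in[(302,193,.042),(278,197,.006),(290,215,.006),(327,190,.006),(315,173,.006),(428,190,.06),(447,211,.06)]:print(u,v,onz(c,u,v,z).round(3))
c=grab("wrist","w0");from plant import read_state
s=read_state();p,r=pose(s);print(r.as_matrix().round(3),c["fov_y"]);T=np.array(c["extrinsics"]);print((r.as_matrix().T@(T[:3,3]-p)).round(4),(r.as_matrix().T@T[:3,:3]).round(3).tolist())
E
```

```text
302 193 [0.524 0.262 0.042]
278 197 [0.514 0.349 0.006]
290 215 [0.448 0.306 0.006]
327 190 [0.539 0.172 0.006]
315 173 [0.601 0.216 0.006]
428 190 [ 0.532 -0.181  0.06 ]
447 211 [ 0.458 -0.245  0.06 ]
[[-0.966  0.26  -0.   ]
 [ 0.26   0.966 -0.001]
 [ 0.    -0.001 -1.   ]] 67.81168394050383
[ 0.0774 -0.0009  0.0318] [[-0.0, -0.951, -0.308], [1.0, -0.0, -0.0], [0.0, -0.308, 0.951]]
```

View pics/top1.png

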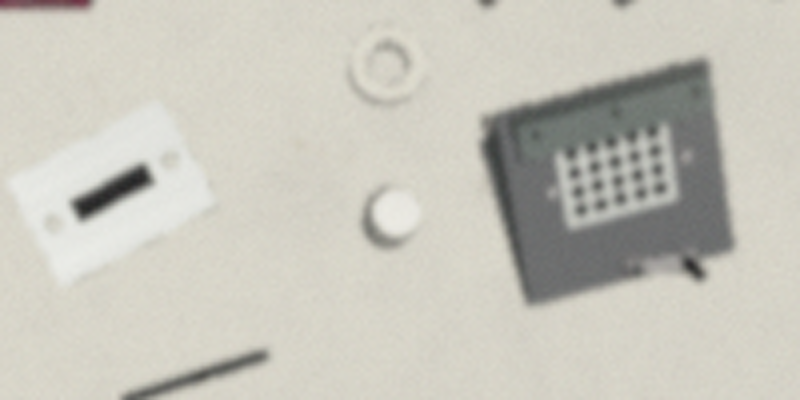

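The crop (u=275+X/4, v=145+Y/4) shows the plate holes at (55,222) and (170,160), with the grip at (113,191). The studs are at (551,191) and (687,156). The latch pivot is near (635,265) and the peg near (690,265).

```bash
cat >> h.py <<'E'
def frame(yaw,tilt=0):
    """tool orientation with tool x = plate/seat y, tool y = plate/seat x (up slope), z = -normal"""
    M=np.array([[0,1,0],[1,0,0],[0,0,-1.]]) # cols: tool axes in plate axes
    return R.from_euler("z",yaw)*R.from_euler("y",-tilt)*R.from_matrix(M)
E
python3 - <<'E'
from h import *;import pickle
from plant import *
import plant;print(nose_length if hasattr(plant,"nose_length") else [x for x in dir(plant) if x[0]!="_"])
c=pickle.load(open("top1.pkl","rb"));P=lambda X,Y,z:onz(c,275+X/4,145+Y/4,z)
hb,ha=P(55,222,.006),P(170,160,.006);g=P(113,191,.042);print(ha.round(4),hb.round(4),np.linalg.norm(ha-hb),((ha+hb)/2).round(4),g.round(4))
y=hb-ha;yaw=np.arctan2(-y[0],y[1]);print("yaw",np.degrees(yaw))
# block: the studs' height unknown: find z so that distance =.12
for z in(.05,.07,.09,.11):
    b,a=P(551,191,z),P(687,156,z);y2=b-a;print(z,np.linalg.norm(y2),((a+b)/2).round(4),np.degrees(np.arctan2(-y2[0],y2[1])))
m=(ha+hb)/2;s=read_state()
print(to(s,np.array([m[0],m[1],.34]),frame(yaw)))
E
```

```text
0.1734
[0.5574 0.2066 0.006 ] [0.5009 0.3103 0.006 ] 0.11805643713838306 [0.5291 0.2585 0.006 ] [0.5245 0.2571 0.042 ]
yaw 28.558367657064746
0.05 0.12444903402875172 [ 0.5391 -0.1892  0.05  ] 14.48122246881605
0.07 0.1230684808244452 [ 0.5364 -0.1848  0.07  ] 14.481222468816037
0.09 0.12168792762013864 [ 0.5337 -0.1805  0.09  ] 14.481222468815973
0.11 0.12030737441583202 [ 0.531  -0.1761  0.11  ] 14.481222468816028
(array([-0.4438, -0.1378,  0.0643]), array([-1.000e-03,  4.000e-04,  8.095e-01]))
```

```bash
python3 -m jog '{"slide":[[-0.0444,-0.0138,0.0064],[-0.0444,-0.0138,0.0064],[-0.0444,-0.0138,0.0064],[-0.0444,-0.0138,0.0064],[-0.0444,-0.0138,0.0064],[-0.0444,-0.0138,0.0064],[-0.0444,-0.0138,0.0064],[-0.0444,-0.0138,0.0064],[-0.0444,-0.0138,0.0064],[-0.0444,-0.0138,0.0064]],"delta_rot":[[0,0,0],[0,0,0],[0,0,0],[0,0,0],[0,0,0],[0,0,0],[0,0,0],[0,0,0],[0,0,0],[0,0,0]],"hand":[1,1,1,1,1,1,1,1,1,1]}'
python3 -m jog '{"slide":[[0,0,0],[0,0,0],[0,0,0],[0,0,0],[0,0,0],[0,0,0],[0,0,0]],"delta_rot":[[0,0,0.162],[0,0,0.162],[0,0,0.162],[0,0,0.162],[0,0,0.162],[0,0,0],[0,0,0]],"hand":[1,1,1,1,1,1,1]}'
python3 - <<'E'
from h import *
from plant import *
c=grab("wrist","w1");s=read_state();p,r=pose(s);print(p.round(4),r.as_matrix().round(3).tolist(),s["joint_positions"])
m=np.array([.5291,.2585]);Y=np.radians(28.56);d=np.array([-np.sin(Y),np.cos(Y)])
print(proj(c,[[*(m-.06*d),.006],[*(m+.06*d),.006],[*m,.042]]).round(1))
E
```

```text
t: 1.45
tool_pos: [0.5305, 0.2573, 0.3403]
ee_rot: [-0.0, 0.131, 0.991, -0.0]
ft_force: [0.5, 1.6, -0.4]
width: 1.002
grip_force: 0.0
t: 2.33
tool_pos: [0.5292, 0.2584, 0.3405]
ee_rot: [-0.0, 0.51, 0.86, -0.0]
ft_force: [-0.5, 0.2, 0.2]
width: 1.0
grip_force: 0.0
[0.5293 0.2584 0.3406] [[-0.48, 0.878, -0.0], [0.878, 0.48, -0.0], [0.0, -0.0, -1.0]] [ 4.54133215e-01  2.53284170e-01 -2.43760097e-02  1.29335327e+00
  1.93667593e-05  1.52475966e+00]
[[316.3 237.2]
 [316.5 125.7]
 [316.3 194.3]]
```

View pics/w1.png

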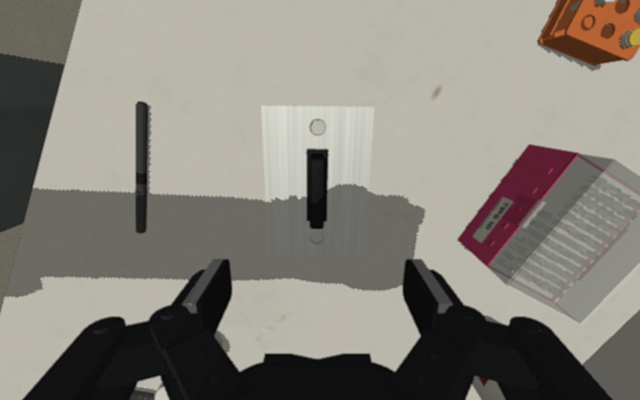

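The wrist view shows holes at (317,127) and (316,237), against predictions of (316.5,125.7) and (316.3,237.2). The plate pose is confirmed, so I descend and grip.

```bash
python3 -m jog '{"slide":[[0,0,0.05],[0,0,0.05],[0,0,0.035],[0,0,0.0185],[0,0,0],[0,0,0],[0,0,0],[0,0,0],[0,0,0],[0,0,0]],"delta_rot":[[0,0,0],[0,0,0],[0,0,0],[0,0,0],[0,0,0],[0,0,0],[0,0,0],[0,0,0],[0,0,0],[0,0,0]],"hand":[1,1,1,1,1,0,0,0,0,0]}'
python3 -m jog '{"slide":[[0,0,0],[0,0,0],[0,0,0],[0,0,-0.03],[0,0,-0.05],[0,0,-0.05],[0,0,-0.05],[0,0,0],[0,0,0]],"delta_rot":[[0,0,0],[0,0,0],[0,0,0],[0,0,0],[0,0,0],[0,0,0],[0,0,0],[0,0,0],[0,0,0]],"hand":[0,0,0,0,0,0,0,0,0]}'
python3 - <<'E'
from h import *
from plant import *
c=grab("wrist","w2");s=read_state();p,r=pose(s);print(p.round(4),s["width"],s["grip_force"],r.as_matrix().round(3).tolist())
# expected: grip origin on tool axis, underside at depth D below TCP
for D in(.183,.185,.187):
    L=np.array([[-.06,0,D-.006],[.06,0,D-.006],[.08,-.055,D-.006],[.08,.055,D-.006]])
    print(D,proj(c,p+r.apply(L)).round(1).tolist())
E
```

```text
t: 3.62
tool_pos: [0.5296, 0.2585, 0.1879]
ee_rot: [0.0, 0.511, 0.86, 0.001]
ft_force: [-1.0, -0.1, 4.7]
width: 0.155
grip_force: 59.8
t: 4.75
tool_pos: [0.5291, 0.2583, 0.3659]
ee_rot: [-0.0, 0.511, 0.86, -0.001]
ft_force: [-0.5, 0.7, -2.3]
width: 0.154
grip_force: 59.2
[0.529  0.2582 0.3652] 0.15220203124915307 59.18030083179474 [[-0.478, 0.879, -0.003], [0.879, 0.478, -0.001], [0.0, -0.003, -1.0]]
0.183 [[315.4, 344.3], [315.0, 144.8], [196.3, 101.2], [433.3, 101.1]]
0.185 [[315.4, 341.9], [315.0, 144.3], [197.9, 101.2], [431.7, 101.2]]
0.187 [[315.4, 339.5], [315.0, 143.8], [199.5, 101.3], [430.2, 101.3]]
```

View pics/w2.png

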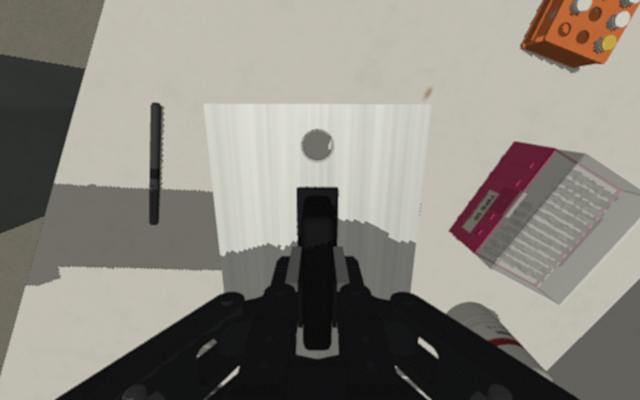

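The plate is held. Hole b shows at (317.5,145) and the far corners at (204,104) and (431,104), about 1 mm from the predictions. Next I get the block's pose from the saved scene picture and the top crop.

```bash
python3 -c "
import cv2
im=cv2.imread('pics/scene0.png')[195:285,365:465];cv2.imwrite('pics/s0c.png',cv2.resize(im,None,fx=6,fy=6,interpolation=cv2.INTER_CUBIC))"
```

```text
(no output)
```

View pics/s0c.png

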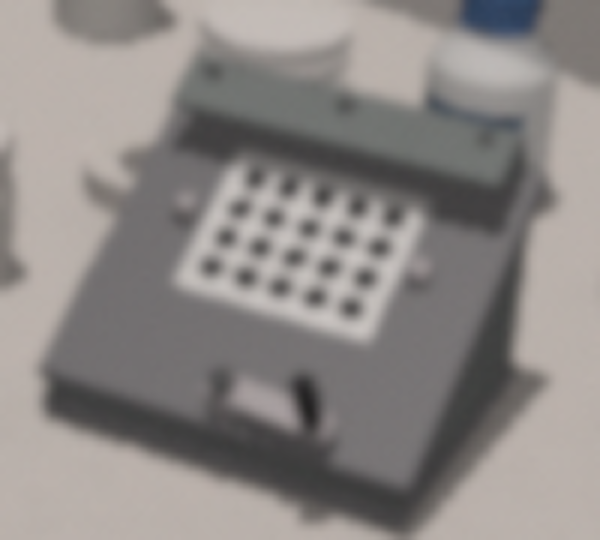

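Scene crop points (u=365+X/6, v=195+Y/6):
- Deck low corners: (47,370) and (408,490).
- Stud tops: near (183,198) and (421,264).
- Lip front edge ends: (182,112) and (506,188).
- Peg: top (302,380), bottom (316,424).

```bash
cat > fit.py <<'E'
from h import *;import pickle
from scipy.optimize import least_squares
top=pickle.load(open("top1.pkl","rb"))
scn=dict(fov_y=48.70610921142406,cx=320.1967655,cy=194.914077,extrinsics=np.load("scene0.npy"))
def seatpose(q): # X,Y,Z of seat, yaw
    return np.array(q[:3]),R.from_euler("z",q[3])*R.from_euler("y",-np.pi/6)
def W(q,L):
    p,r=seatpose(q);return p+r.apply(L)
t=lambda X,Y:(275+X/4,145+Y/4)
s=lambda X,Y:(365+X/6,195+Y/6)
SB,SA,LB,LA=[0,.06,-.011],[0,-.06,-.011],[-.108,.095,-.021],[-.108,-.095,-.021]
LiB,LiA=[.043,.085,.004],[.043,-.085,.004]
obs=[(top,SB,t(551,191)),(top,SA,t(687,156)),(top,LB,t(527,303)),(top,LA,t(733,247)),
(scn,SB,s(183,198)),(scn,SA,s(421,264)),(scn,LB,s(47,370)),(scn,LA,s(408,490)),(scn,LiB,s(182,112)),(scn,LiA,s(506,188))]
def fit(obs,x0=(.53,-.18,.09,.25)):
    f=lambda q:np.concatenate([(proj(c,W(q,L))[0]-uv) for c,L,uv in obs])
    return least_squares(f,x0,loss="soft_l1")
if __name__=="__main__":
    o=fit(obs);print(o.x.round(4),np.degrees(o.x[3]));f=np.concatenate([(proj(c,W(o.x,L))[0]-uv) for c,L,uv in obs]).reshape(-1,2);print(f.round(1).tolist())
    for h in (-.007,.012,.026): # peg mid plane etc
        for a in(0,-.25,-.5):
            L=[-.092-.046*np.sin(-a),-.046*np.cos(a),h];P=W(o.x,L);u=proj(top,P)[0];v=proj(scn,P)[0];print(h,a,((u-[275,145])*4).round(),((v-[365,195])*6).round())
E
python3 fit.py
```

```text
[ 0.5317 -0.1829  0.0973  0.2594] 14.860069613564342
[[0.4, -0.8], [-0.1, -0.9], [0.6, -0.2], [0.5, 0.2], [1.0, 0.4], [-0.1, 0.5], [-1.8, -0.5], [0.2, 0.3], [-1.5, -1.4], [-0.7, 0.5]]
-0.007 0 [685. 252.] [317. 414.]
-0.007 -0.25 [685. 264.] [304. 433.]
-0.007 -0.5 [682. 276.] [286. 450.]
0.012 0 [693. 261.] [311. 392.]
0.012 -0.25 [693. 273.] [298. 412.]
0.012 -0.5 [690. 285.] [280. 429.]
0.026 0 [699. 267.] [307. 377.]
0.026 -0.25 [699. 279.] [294. 396.]
0.026 -0.5 [696. 291.] [276. 413.]
```

```bash
cat >> h.py <<'E'
def seatq(q): return np.array(q[:3]),R.from_euler("z",q[3])*R.from_euler("y",-np.pi/6)
def plan(q,off,dx=-.001,s=None,D=.1669):
    """moves to bring plate_mid (tool (dx,0,D)) to seat-frame offset; slide is in present tool axes"""
    from plant import read_state
    s=s or read_state();p,r=seatq(q);Rt=frame(q[3],np.pi/6)
    T=p+r.apply(off)-Rt.apply([dx,0,D]);sl,ro=to(s,T,Rt);return T.round(4),sl,ro
E
python3 - <<'E'
from h import *
print(plan([.5317,-.1829,.0973,.2594],[-.04,-.06,.12]))
E
```

```text
(array([ 0.3747, -0.2856,  0.3258]), array([-0.4041, -0.3952,  0.0406]), array([-0.5243, -0.0622,  0.2332]))
```

```bash
python3 -m jog '{"slide":[[-0.0404,-0.0395,0.0041],[-0.0404,-0.0395,0.0041],[-0.0404,-0.0395,0.0041],[-0.0404,-0.0395,0.0041],[-0.0404,-0.0395,0.0041],[-0.0404,-0.0395,0.0041],[-0.0404,-0.0395,0.0041],[-0.0404,-0.0395,0.0041],[-0.0404,-0.0395,0.0041],[-0.0404,-0.0395,0.0041]],"delta_rot":[[0,0,0],[0,0,0],[0,0,0],[0,0,0],[0,0,0],[0,0,0],[0,0,0],[0,0,0],[0,0,0],[0,0,0]],"hand":[0,0,0,0,0,0,0,0,0,0]}'
python3 -m jog '{"slide":[[0,0,0],[0,0,0],[0,0,0],[0,0,0],[0,0,0],[0,0,0],[0,0,0]],"delta_rot":[[-0.131,-0.0156,0.0583],[-0.131,-0.0156,0.0583],[-0.131,-0.0156,0.0583],[-0.131,-0.0156,0.0583],[0,0,0],[0,0,0],[0,0,0]],"hand":[0,0,0,0,0,0,0]}'
python3 - <<'E'
from h import *
from plant import *
c=grab("wrist","w3");s=read_state();print(pose(s)[0].round(4),s["width"])
Q=[.5317,-.1829,.0973,.2594];print(plan(Q,[-.04,-.06,.12]))
p,r=seatq(Q);print(proj(c,p+r.apply([[0,.06,-.011],[.043,.085,.007],[-.108,.095,-.021],[.078,.095,-.021]])).round(1))
E
```

```text
t: 6.05
tool_pos: [0.3739, -0.2866, 0.3241]
ee_rot: [-0.002, 0.511, 0.86, 0.0]
ft_force: [1.6, 0.2, -1.9]
width: 0.151
grip_force: 59.4
t: 6.92
tool_pos: [0.3755, -0.2852, 0.3258]
ee_rot: [0.158, 0.589, 0.766, 0.206]
ft_force: [0.6, -0.3, -1.9]
width: 0.153
grip_force: 59.8
[ 0.3756 -0.2852  0.3259] 0.15017938359307983
(array([ 0.3747, -0.2856,  0.3258]), array([-0.0001, -0.0009, -0.0003]), array([ 0.0014, -0.0012,  0.0002]))
[[364.7  54.1]
 [429.6  11.7]
 [230.4   8. ]
 [461.9   8.1]]
```

View pics/w3.png

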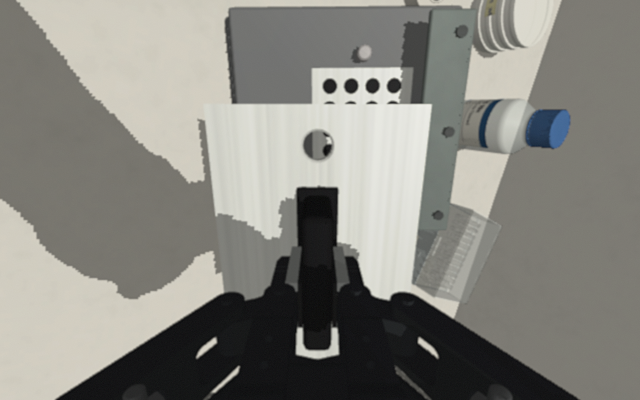

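In this view stud b is near (364,52), the deck's low corner at (230,8) and the lip corner at (430,11), all within 2 px of the predictions. I now hover above the lip, over home, to see the stud through the hole.

```bash
python3 -m jog '{"slide":[[0.02,0.013,0.03],[0.02,0.013,0.03],[0.02,0.013,0.02],[0,0,0],[0,0,0],[0,0,0]],"delta_rot":[[0,0,0],[0,0,0],[0,0,0],[0,0,0],[0,0,0],[0,0,0]],"hand":[0,0,0,0,0,0]}'
python3 - <<'E'
from h import *
from plant import *
c=grab("wrist","w4",(190,450,60,255),3);s=read_state()
Q=[.5317,-.1829,.0973,.2594];print(plan(Q,[0,0,.04]));P,r0=pose(s)
p,r=seatq(Q);print(proj(c,p+r.apply([[0,.06,-.011],[.043,.085,.007],[.043,.085,.001]])).round(1))
print(proj(c,P+r0.apply([[.059,0,.1819],[.079,.055,.1819],[.079,-.055,.1819]])).round(1))
T=np.array(c["extrinsics"]);print((r.inv().apply(T[:3,3]-p)).round(4))
E
```

```text
t: 7.72
tool_pos: [0.4313, -0.209, 0.2772]
ee_rot: [0.159, 0.589, 0.765, 0.206]
ft_force: [0.2, -0.3, -2.5]
width: 0.153
grip_force: 59.7
(array([ 0.4315, -0.2085,  0.2765]), array([ 0.0005, -0.0001,  0.0008]), array([ 0.0032,  0.0008, -0.0008]))
[[314.9 137.9]
 [395.5  93.2]
 [392.7  93.7]]
[[316.1 146.3]
 [431.2 104. ]
 [200.9 104. ]]
[0.0006 0.0779 0.1756]
```

View pics/w4.png

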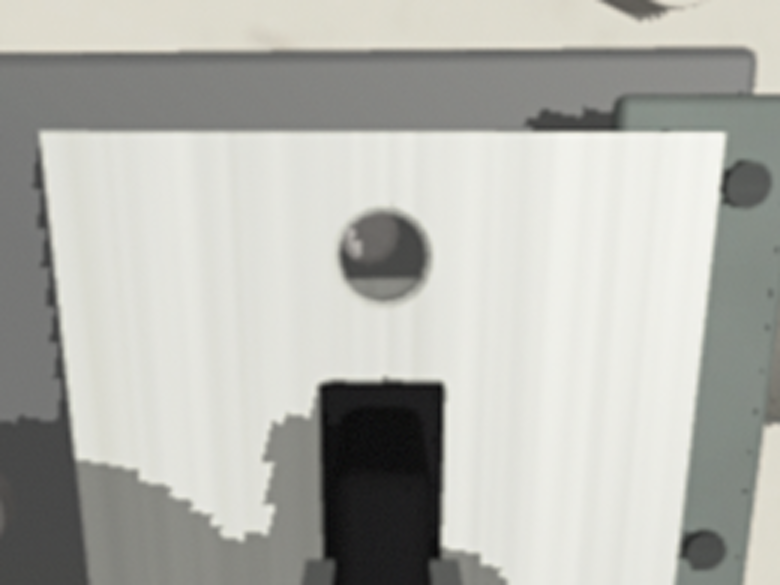

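Through the hole the stud centre is near crop (373,234), i.e. (314.3,138) in full pixels, against a prediction of (314.9,137.9). The lip corner at (395.7,92.3) was predicted at (395.5,93.2), so the pose is good to under 1 mm. I back down the slope, lower, then slide under the lip.

```bash
python3 -m jog '{"slide":[[0.0005,-0.01,0],[0,-0.01,0],[0,0,0.0095],[0,0,0.0095],[0,0,0.0095],[0,0,0],[0,0,0]],"delta_rot":[[0.003,0,0],[0,0,0],[0,0,0],[0,0,0],[0,0,0],[0,0,0],[0,0,0]],"hand":[0,0,0,0,0,0,0]}'
python3 - <<'E'
from h import *
Q=[.5317,-.1829,.0973,.2594];print(plan(Q,[-.02,0,.012]));print(plan(Q,[0,0,.012])[1])
E
```

```text
t: 8.65
tool_pos: [0.4266, -0.2093, 0.2445]
ee_rot: [0.159, 0.59, 0.765, 0.204]
ft_force: [-40.4, -4.2, 34.9]
width: 0.152
grip_force: 71.8
(array([ 0.4282, -0.2093,  0.2422]), array([-0.0005,  0.0002,  0.0027]), array([-0.0017,  0.0037, -0.0022]))
[-0.0004  0.0202  0.0027]
```

Contact came about 3 mm early, most likely the studs. I back off slightly and look.

```bash
python3 -m jog '{"slide":[[0,0,-0.0025],[0,0,0],[0,0,0]],"delta_rot":[[0,0,0],[0,0,0],[0,0,0]],"hand":[0,0,0]}'
python3 - <<'E'
from h import *
c=grab("wrist","w5",(190,450,60,255),3)
Q=[.5317,-.1829,.0973,.2594];print(plan(Q,[-.02,0,.012]))
E
```

```text
t: 9.02
tool_pos: [0.4268, -0.2093, 0.2449]
ee_rot: [0.158, 0.59, 0.765, 0.204]
ft_force: [-15.0, -2.1, 11.8]
width: 0.154
grip_force: 67.0
(array([ 0.4282, -0.2093,  0.2422]), array([-0.0004, -0.0001,  0.003 ]), array([-0.0008,  0.002 , -0.0008]))
```

View pics/w5.png

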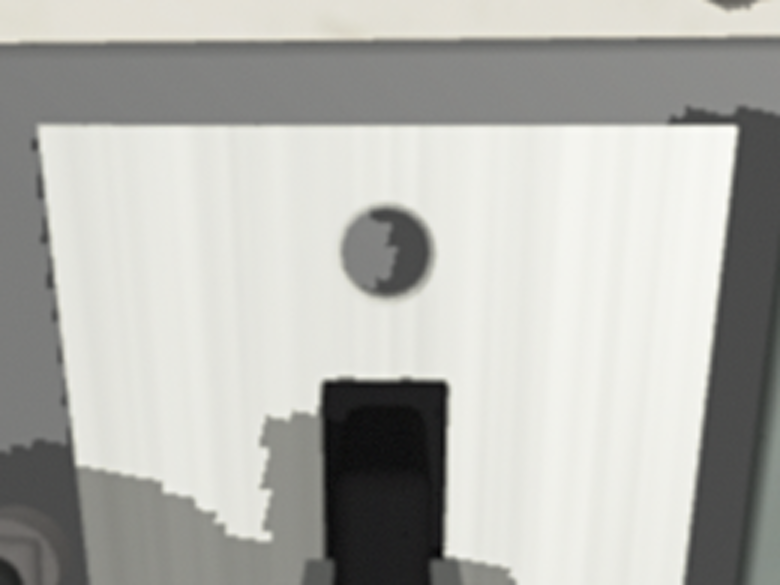

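The plate is clear of the lip and the latch pivot, so it is riding on the studs. I slide it up with light pressure.

```bash
python3 -m jog '{"slide":[[0,0.004,-0.0005],[0,0.004,0],[0,0.004,0],[0,0.003,0],[0,0.002,0],[0,0,0],[0,0,0]],"delta_rot":[[0,0,0],[0,0,0],[0,0,0],[0,0,0],[0,0,0],[0,0,0],[0,0,0]],"hand":[0,0,0,0,0,0,0]}'
python3 - <<'E'
from h import *
Q=[.5317,-.1829,.0973,.2594];print(plan(Q,[0,0,0]))
E
```

```text
t: 9.95
tool_pos: [0.4395, -0.2057, 0.2522]
ee_rot: [0.157, 0.591, 0.765, 0.203]
ft_force: [-8.0, -2.5, 2.4]
width: 0.149
grip_force: 65.2
(array([ 0.4508, -0.2033,  0.2418]), array([-0.0006,  0.0049,  0.0147]), array([-0.0055,  0.002 , -0.0032]))
```

```bash
python3 -m jog '{"slide":[[0.0003,0.001,0.001],[0,0.001,0],[0,0.001,0],[0,0.001,0],[0,0,0]],"delta_rot":[[-0.002,0,-0.002],[0,0,0],[0,0,0],[0,0,0],[0,0,0]],"hand":[0,0,0,0,0]}'
python3 - <<'E'
from h import *
Q=[.5317,-.1829,.0973,.2594];print(plan(Q,[0,0,0]))
E
```

```text
t: 10.58
tool_pos: [0.4441, -0.2039, 0.2531]
ee_rot: [0.157, 0.589, 0.766, 0.204]
ft_force: [-4.1, -3.8, -4.2]
width: 0.153
grip_force: 64.3
(array([ 0.4508, -0.2033,  0.2418]), array([-0.0012,  0.0001,  0.013 ]), array([-0.0016, -0.0001,  0.0008]))
```

```bash
python3 -m jog '{"slide":[[-0.0006,0,0.002],[0,0,0.002],[0,0,0.001],[0,0,0]],"delta_rot":[[0,0,0],[0,0,0],[0,0,0],[0,0,0]],"hand":[0,0,0,0]}'
python3 - <<'E'
from h import *
c=grab("wrist","w6",(190,450,60,255),3)
Q=[.5317,-.1829,.0973,.2594];print(plan(Q,[0,0,0]))
E
```

```text
t: 11.08
tool_pos: [0.4469, -0.204, 0.2491]
ee_rot: [0.158, 0.589, 0.766, 0.205]
ft_force: [-4.6, -4.5, -3.6]
width: 0.151
grip_force: 64.5
(array([ 0.4508, -0.2033,  0.2418]), array([-0.0004, -0.0002,  0.0083]), array([-0.0008,  0.0005,  0.0013]))
```

View pics/w6.png

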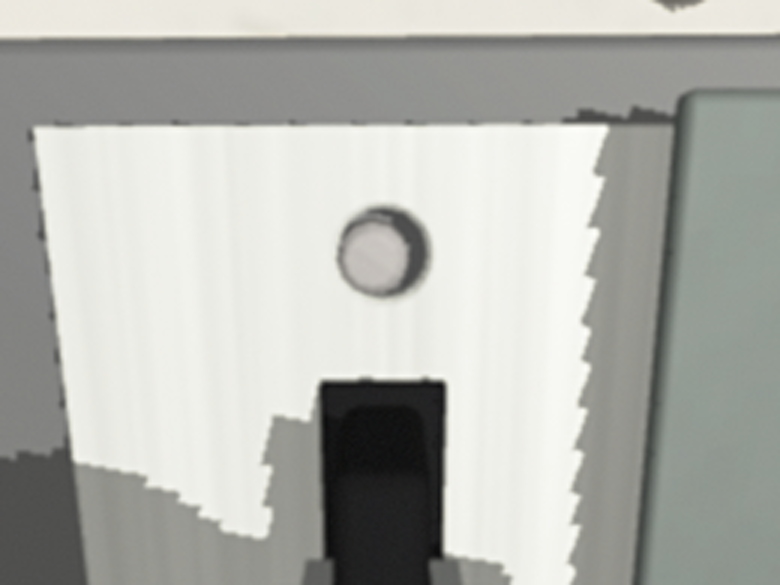

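The stud (374,257) sits inside the hole (384,251), touching its lower side. I ease 1 mm down-slope and toward -y and lower it home.

```bash
python3 -m jog '{"slide":[[-0.0008,-0.0012,0],[0,0,0.0015],[0,0,0.0015],[0,0,0.001],[0,0,0.001],[0,0,0]],"delta_rot":[[0,0,0],[0,0,0],[0,0,0],[0,0,0],[0,0,0],[0,0,0]],"hand":[0,0,0,0,0,0]}'
python3 - <<'E'
from h import *
Q=[.5317,-.1829,.0973,.2594];print(plan(Q,[0,0,0]))
E
```

```text
t: 11.88
tool_pos: [0.4483, -0.204, 0.2466]
ee_rot: [0.159, 0.588, 0.766, 0.206]
ft_force: [-19.3, 1.2, 16.5]
width: 0.152
grip_force: 68.0
(array([ 0.4508, -0.2033,  0.2418]), array([ 0.    , -0.0002,  0.0054]), array([0.0023, 0.0001, 0.0015]))
```

```bash
python3 -m jog '{"slide":[[0,0,0.001],[0,0,0]],"delta_rot":[[0,0,0],[0,0,0]],"hand":[0,0]}'
python3 - <<'E'
from h import *
Q=[.5317,-.1829,.0973,.2594];print(plan(Q,[0,0,0]))
E
```

```text
t: 12.12
tool_pos: [0.4483, -0.204, 0.2466]
ee_rot: [0.159, 0.588, 0.766, 0.206]
ft_force: [-30.1, 1.4, 26.1]
width: 0.149
grip_force: 70.0
(array([ 0.4508, -0.2033,  0.2418]), array([-0.    , -0.0002,  0.0054]), array([0.0024, 0.0006, 0.0011]))
```

The contact is stiff and about 10 mm below the riding height, so the plate is on the deck. I release with the fingers half open, to stay off the lip, and retract.

```bash
python3 -m jog '{"slide":[[0,0,-0.0015],[0,0,0],[0,0,0],[0,0,0],[0,0,-0.02],[0,0,-0.04],[0,0,-0.04],[0,0,-0.02],[0,0,0],[0,0,0]],"delta_rot":[[0,0,0],[0,0,0],[0,0,0],[0,0,0],[0,0,0],[0,0,0],[0,0,0],[0,0,0],[0,0,0],[0,0,0]],"hand":[0.15,0.4,0.4,0.4,0.4,0.4,0.4,0.4,0.4,0.4]}'
python3 - <<'E'
from h import *
from plant import *
c=grab("wrist","w7");Q=[.5317,-.1829,.0973,.2594];p,r=seatq(Q);print(plan(Q,[0,0,0]))
im=c["pixels"];g=cv2.cvtColor(im,cv2.COLOR_BGR2GRAY)
# seat-frame position of pixel at height z over deck
def at(c,u,v,h):
    o,d=ray(c,u,v);o=r.inv().apply(o-p);d=r.inv().apply(d);return (o+d*(h-.021-o[2])/d[2])
L={"hole_a":[0,-.06,-.015],"hole_b":[0,.06,-.015],"c-+":[-.055,.08,-.015],"c--":[-.055,-.08,-.015],"grip":[0,0,.021],"gripend":[0,.035,.021],"lip+":[.043,.085,.007],"pegtop":[-.092,-.046,.026],"pegmid":[-.092,-.046,.009],"deck-+":[-.108,.095,-.021]}
for k,v in L.items():
    q=proj(c,p+r.apply(v))[0];i,j=q.round().astype(int);print(k,q.round(1),im[min(max(j,0),399),min(max(i,0),639)])
m=((g>150)*255).astype(np.uint8);n,lab,st,cen=cv2.connectedComponentsWithStats(m)
for k in range(1,n):
    if st[k,4]>800:print("bright",st[k],cen[k].round())
m=((g<45)*255).astype(np.uint8);n,lab,st,cen=cv2.connectedComponentsWithStats(m)
for k in range(1,n):
    if st[k,4]>60:print("dark",st[k],cen[k].round())
E
```

```text
t: 13.38
tool_pos: [0.3907, -0.2196, 0.3482]
ee_rot: [0.158, 0.588, 0.766, 0.206]
ft_force: [1.1, 1.0, -0.1]
width: 0.403
grip_force: 0.0
(array([ 0.4508, -0.2033,  0.2418]), array([0.    , 0.0008, 0.123 ]), array([ 0.0008, -0.0017,  0.0014]))
hole_a [316.8 250.6] [165 169 174]
hole_b [316.9 129.2] [169 174 177]
c-+ [253.9 105.5] [192 200 200]
c-- [263.7 268.1] [68 70 69]
grip [316.9 205.6] [31 31 31]
gripend [317.  164.2] [14 13 15]
lip+ [371.   98.9] [95 97 95]
pegtop [211.1 257.6] [12 11 11]
pegmid [217.3 248.8] [10 10  9]
deck-+ [193.6  87.4] [161 171 173]
bright [    0     0   543   301 61466] [283.  77.]
bright [  253   104   105   168 11562] [307. 177.]
bright [    0   208   247   192 21144] [ 76. 311.]
bright [ 271  279   93   80 5889] [317. 319.]
bright [185 353  42  47 824] [210. 381.]
dark [ 307  155   22   89 1801] [317. 196.]
dark [199 240  22  26 312] [210. 252.]
dark [   55   249   526   151 34836] [318. 352.]
```

By code, the plate's bright region starts at (253,104), against (253.9,105.5) predicted for seated, and the holes show steel. So the plate is home. The peg shows as a dark blob at (210,252). Next I estimate its angle and plan caging it between the fingers.

```bash
cat > peg.py <<'E'
from h import *;import pickle
from plant import *
from scipy.optimize import minimize_scalar
Q1=[.5292,-.1836,.1020,.2594]
def mask(c,Q,a,yo=0):
    p,r=seatq(Q);t=np.linspace(0,2*np.pi,40)
    x=-.092+.046*np.sin(a);y=-.046*np.cos(a)+yo
    pts=np.array([[x+.006*np.cos(k),y+.006*np.sin(k),z] for k in t for z in(-.007,.026)])
    return proj(c,p+r.apply(pts))
def blob(c,box):
    g=cv2.cvtColor(c["pixels"],cv2.COLOR_BGR2GRAY);x0,x1,y0,y1=box;m=(g[y0:y1,x0:x1]<45).astype(np.uint8)
    n,l,st,ce=cv2.connectedComponentsWithStats(m);k=1+np.argmax(st[1:,4]);v,u=np.where(l==k);return np.array([u.min()+x0,v.min()+y0,u.max()+x0,v.max()+y0]),st[k,4]
E
python3 - <<'E'
from peg import *
c=pickle.load(open("w7.pkl","rb"));b,n=blob(c,(185,240,225,290));print(b,n)
for Q in([.5317,-.1829,.0973,.2594],Q1):
  for a in(.1,0,-.1,-.2,-.3):
    m=mask(c,Q,a);print(a,m.min(0).round(1),m.max(0).round(1))
s=read_state();p,r=seatq(Q1);Rt=frame(Q1[3],np.pi/6)
for a in(0,-.1):
    T=p+r.apply([-.092+.046*np.sin(a),-.046*np.cos(a),.036-.021])-Rt.apply([0,0,.155]);print(to(s,T,Rt))
print(np.round(s["joint_positions"],3))
E
```

```text
[199 240 220 265] 312
0.1 [209.4 235.5] [233.3 263.5]
0 [204.2 235.7] [228.7 263.7]
-0.1 [198.8 235.5] [223.9 263.5]
-0.2 [193.5 234.9] [219.2 262.8]
-0.3 [188.2 233.8] [214.5 261.6]
0.1 [207.4 237.9] [232.  266.6]
0 [202.  238.1] [227.2 266.8]
-0.1 [196.6 237.8] [222.4 266.6]
-0.2 [191.2 237.2] [217.6 265.9]
-0.3 [185.7 236.1] [212.8 264.7]
(array([-0.0469, -0.0911,  0.1143]), array([ 0.0008, -0.0017,  0.0014]))
(array([-0.0467, -0.0957,  0.1143]), array([ 0.0008, -0.0017,  0.0014]))
[-0.617 -0.183 -0.519  0.882  0.396  0.764]
```

The peg angle is about -0.08. I go over the peg, descend, and narrow the fingers around it.

```bash
python3 -m jog '{"slide":[[-0.0234,-0.0475,0],[-0.0234,-0.0475,0],[0,0,0.04],[0,0,0.035],[0,0,0.025],[0,0,0.014],[0,0,0],[0,0,0],[0,0,0]],"delta_rot":[[0,0,0],[0,0,0],[0,0,0],[0,0,0],[0,0,0],[0,0,0],[0,0,0],[0,0,0],[0,0,0]],"hand":[0.4,0.4,0.4,0.4,0.4,0.4,0.25,0.25,0.25]}'
python3 - <<'E'
from peg import *
s=read_state();p,r=seatq(Q1);P,R0=pose(s);g=r.inv().apply(P+R0.apply([0,0,.155])-p);print("grasp in seat",g.round(4),"want [-.0957,-.0458,.015]")
c=grab("wrist","w8");m=mask(c,Q1,-.08);print(m.min(0).round(),m.max(0).round())
g=cv2.cvtColor(c["pixels"],cv2.COLOR_BGR2GRAY)
for v in(225,235,245,255,265,275,285,295):print(v,"".join("#" if x<30 else "+" if x<60 else "." for x in g[v,270:366:2]))
E
```

```text
t: 14.55
tool_pos: [0.3785, -0.2717, 0.2035]
ee_rot: [0.159, 0.588, 0.766, 0.206]
ft_force: [-0.2, -0.5, 0.5]
width: 0.253
grip_force: 0.0
grasp in seat [-0.0946 -0.0466  0.017 ] want [-.0957,-.0458,.015]
[300. 244.] [327. 301.]
225 ................................................
235 ................................................
245 ................................................
255 ...........+##..+#########+.......##+...........
265 ####+.....+##+..###########.......###......+####
275 ###+......####.+###########+......####......+###
285 ####+....+###+.############.......+###+....+####
295 #############...+#########.........############+
```

The peg stands between the fingers, between u=302 and 326 with the pads at about 296 and 338. I swing along the arc in two halves.

```bash
python3 -m jog '{"slide":[[0,0.0035,0],[0.0006,0.0076,0],[0.0006,0.0076,0],[0.0006,0.0076,0],[0.0006,0.0076,0],[0.0006,0.0076,0],[0,0,0]],"delta_rot":[[0,0,0],[0,0,-0.165],[0,0,-0.165],[0,0,-0.165],[0,0,-0.165],[0,0,-0.165],[0,0,0]],"hand":[0.25,0.25,0.25,0.25,0.25,0.25,0.25]}'
cat >> peg.py <<'E'
def tell():
    s=read_state();p,r=seatq(Q1);P,R0=pose(s);g=r.inv().apply(P+R0.apply([0,0,.155])-p)
    M=r.inv()*R0;ty=M.apply([0,1,0]);d=g[:2]-[-.092,0];print("grasp",g.round(4),"tool y angle",np.arctan2(ty[1],ty[0]).round(3),"theta",np.arctan2(d[0],-d[1]).round(3),"rad",np.hypot(*d).round(4),"F seat",r.inv().apply(s["ft_force"]).round(1))
    return s
E
python3 -c "
from peg import *
tell()"
```

```text
t: 15.48
tool_pos: [0.4062, -0.2487, 0.2222]
ee_rot: [0.228, 0.232, 0.937, 0.125]
ft_force: [0.1, 0.6, 0.5]
width: 0.251
grip_force: 0.0
grasp [-0.0569 -0.0313  0.0168] tool y angle 0.826 theta 0.841 rad 0.047 F seat [0.5 0.6 0.3]
```

Tracking well; on to the stop.

```bash
python3 -m jog '{"slide":[[0.0006,0.0076,0],[0.0006,0.0076,0],[0.0006,0.0076,0],[0.0006,0.0076,0],[0.0003,0.004,0],[0,0.002,0],[0,0.002,0],[0,0,0]],"delta_rot":[[0,0,-0.165],[0,0,-0.165],[0,0,-0.165],[0,0,-0.165],[0,0,-0.085],[0,0,0],[0,0,0],[0,0,0]],"hand":[0.25,0.25,0.25,0.25,0.25,0.25,0.25,0.25]}'
python3 -c "
from peg import *
tell()"
```

```text
t: 16.48
tool_pos: [0.4073, -0.2121, 0.2282]
ee_rot: [0.258, -0.125, 0.958, 0.034]
ft_force: [1.1, -1.7, 0.9]
width: 0.254
grip_force: 0.7
grasp [-0.045   0.0038  0.0168] tool y angle 1.57 theta 1.65 rad 0.0472 F seat [ 1.1 -1.9  0.5]
```

```bash
python3 -m jog '{"slide":[[0,0.001,0],[0,0.001,0],[0,0,0]],"delta_rot":[[0,0,0],[0,0,0],[0,0,0]],"hand":[0.25,0.25,0.25]}'
python3 -c "
from peg import *
tell()"
```

```text
t: 16.85
tool_pos: [0.4066, -0.2099, 0.2278]
ee_rot: [0.257, -0.125, 0.958, 0.034]
ft_force: [0.7, -1.0, 0.3]
width: 0.252
grip_force: 0.6
grasp [-0.0453  0.0061  0.0166] tool y angle 1.572 theta 1.701 rad 0.0471 F seat [ 0.5 -1.1  0.1]
```

```bash
python3 -m jog '{"slide":[[0,0.001,0],[0,0.001,0],[0,0.0005,0],[0,0,0]],"delta_rot":[[0,0,0],[0,0,0],[0,0,0],[0,0,0]],"hand":[0.25,0.25,0.25,0.25]}'
python3 -c "
from peg import *
tell()
c=grab('wrist','w9');g=cv2.cvtColor(c['pixels'],cv2.COLOR_BGR2GRAY)
for v in(245,255,265,275,285,295):print(v,''.join('#' if x<30 else '+' if x<60 else '.' for x in g[v,270:366:2]))"
```

```text
t: 17.35
tool_pos: [0.4063, -0.2086, 0.228]
ee_rot: [0.257, -0.125, 0.958, 0.032]
ft_force: [4.6, -8.2, -3.7]
width: 0.251
grip_force: 4.4
grasp [-0.0453  0.0068  0.0167] tool y angle 1.572 theta 1.716 rad 0.0472 F seat [ 0.1 -9.1 -4.4]
245 ................................................
255 ...........+##+#########..........+#+...........
265 ####+......#############...........##......+####
275 ###.......##############..........+###......+###
285 ####+....+######+++#+++#...........###+....+####
295 #############++++++++++............#############
```

It hit a firm stop at 9 N, with the peg against the pushing pad. I center the cage, retract, and check everything by code.

```bash
python3 -m jog '{"slide":[[0,-0.0045,0],[0,0,0],[0,0,-0.02],[0,0,-0.05],[0,0,-0.05],[0,0,-0.03],[0,0,0],[0,0,0]],"delta_rot":[[0,0,0],[0,0,0],[0,0,0],[0,0,0],[0,0,0],[0,0,0],[0,0,0],[0,0,0]],"hand":[0.25,0.25,0.25,0.25,0.25,0.25,0.25,0.25]}'
python3 - <<'E'
from peg import *
tell();c=grab("wrist","w10");p,r=seatq(Q1)
g=cv2.cvtColor(c["pixels"],cv2.COLOR_BGR2GRAY);n,l,st,ce=cv2.connectedComponentsWithStats((g<45).astype(np.uint8))
print([(st[k].tolist()) for k in range(1,n) if st[k,4]>60])
for a in(1.4,1.5,1.57,1.64):
    m=mask(c,Q1,a);print(a,m.min(0).round(1),m.max(0).round(1))
L={"grip":[[x,y,.021] for x in(-.007,.007) for y in(-.035,.035)],"plate":[[x,y,-.015] for x in(-.055,) for y in(-.08,.08)],"holes":[[0,-.06,-.015],[0,.06,-.015]],"deck":[[-.108,-.095,-.021],[-.108,.095,-.021]]}
for k,v in L.items():print(k,proj(c,p+r.apply(v)).round().tolist())
n,l,st,ce=cv2.connectedComponentsWithStats((g>150).astype(np.uint8))
print("bright",[st[k].tolist() for k in range(1,n) if st[k,4]>300])
# bystanders: compare top views
a=top0=pickle.load(open("top1.pkl","rb"))["pixels"];b=grab("top","top2")["pixels"]
d=(cv2.absdiff(a,b).max(2)>50).astype(np.uint8);n,l,st,ce=cv2.connectedComponentsWithStats(d)
print("diff",[st[k].tolist() for k in range(1,n) if st[k,4]>15])
E
```

```text
t: 18.4
tool_pos: [0.3344, -0.231, 0.3566]
ee_rot: [0.257, -0.125, 0.958, 0.034]
ft_force: [-0.2, 0.2, -0.6]
width: 0.247
grip_force: 0.0
grasp [-0.0461  0.0044  0.1657] tool y angle 1.571 theta 1.667 rad 0.0461 F seat [-0.5  0.2 -0.5]
[[0, 163, 18, 26, 79], [309, 183, 10, 18, 155], [19, 192, 31, 56, 309], [5, 206, 47, 55, 325], [0, 218, 44, 49, 234], [56, 219, 523, 181, 37381], [626, 325, 14, 16, 102]]
1.4 [298.6 181.5] [312.1 202.6]
1.5 [303.5 182. ] [316.6 203.1]
1.57 [307.  182.1] [320.  203.3]
1.64 [310.5 182. ] [323.5 203.1]
grip [[278.0, 234.0], [350.0, 234.0], [279.0, 247.0], [349.0, 247.0]]
plate [[237.0, 177.0], [391.0, 177.0]]
holes [[260.0, 226.0], [369.0, 226.0]]
deck [[219.0, 125.0], [408.0, 125.0]]
bright [[0, 0, 285, 292, 50939], [316, 0, 324, 343, 73980], [289, 91, 21, 22, 329], [238, 145, 154, 111, 8009], [297, 247, 41, 9, 341], [302, 304, 28, 18, 378]]
diff [[434, 174, 20, 27, 241], [421, 179, 9, 8, 26], [416, 182, 26, 13, 171], [406, 184, 24, 24, 230], [293, 186, 21, 14, 132], [407, 211, 117, 177, 5273], [445, 210, 7, 4, 22], [231, 257, 38, 11, 288], [328, 299, 41, 49, 937], [369, 299, 7, 5, 24], [385, 299, 31, 18, 339], [156, 301, 168, 85, 4924], [490, 304, 8, 8, 24], [356, 318, 9, 12, 34], [389, 333, 14, 13, 39], [323, 348, 12, 43, 174], [368, 349, 38, 25, 285], [455, 350, 11, 14, 32], [303, 364, 20, 20, 109], [439, 365, 16, 18, 48], [352, 368, 32, 20, 422], [340, 373, 11, 10, 35], [377, 378, 11, 14, 36], [396, 381, 12, 11, 42], [433, 384, 8, 9, 20], [297, 387, 8, 9, 35]]
```

The peg centre is at u=314, against 313.5 predicted for 1.57 rad, so the latch is closed. The plate spans 238–392 (237–391 predicted), and the top view shows the bystanders unmoved. Handing in.

```bash
python3 -c "
from plant import *
print(hand_in())"
```

```text
the job is handed in; nothing more can be done
None
```

The cover plate is seated flat under the lip with both holes over the studs, the latch is swung to its stop over the plate's lower edge, and the bystanders look unmoved; I handed the job in at about 18.5 s, with no verdict shown.

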